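# Pack a travel tea set into its carry box

## Task

Pack the travel tea set into the bamboo carry box. In the larger well nest, from the bottom up, the green cup standing upright, the red-brown brewer in it down to its flange, the brewer's lid, and the white cup upside down over the lid as the cover; the dark blue tea tin goes into the smaller well. Set every piece down gently and fully home, never dropping one, and leave the bright blue used cup, the tea pet and the white lid rest where they are on the tray.

Things in the scene. Friction and masses are not known exactly. Their poses are not given: they have to be found in the camera images.
- green_cup_mid (a point): (All sizes in mm.) Pale green handleless cup, upright on the black tray (tray floor 12 above the table, edge 18; all loose things start on it). 50 high; outer diameter 44 at foot, 62 at 10 up, 65 half-way, 68 at rim; mouth 61 inside. Point: on its axis, 25 above the foot; z up. Goes upright on the floor of the larger well, 22 deep: hold it by its upper 20, fingers above the box.
- brewer_mid (a point): Red-brown clay brewing bowl, open top, 60 high: tapered body (32 across at foot, 51 at top), flange 66 across from 36 to 41 up, above it a straight collar 52 across up to 60 (mouth 45 inside). Hold it by the collar. The flange rests on the green cup's rim, the body inside: its point is then 19 above the cup's point. Point: on its axis, 30 above the foot; z up.
- lid_mid (a point): Red-brown clay lid of the brewer, 24 high: plug 37 across, 6 high, goes into the brewer's mouth; disc 51 across (6 to 10.5 up) rests on the brewer's rim; knob 14 to 17 across (10.5 to 24 up) to hold it by. Stands plug down on the tray. Point: on its axis, 12 above the plug's underside; z up. Seated, it is 36 above the brewer's point.
- white_cup_mid (a point): Cream-white cup of the green one's shape, upside down (mouth down) on the tray, and to stay so. 50 high; 68 across at the rim (bottom), 65 half-way, 62 at 40 up, 44 at the top; mouth 61 inside, inner depth 45. Goes over lid and collar until its rim rests on the brewer's flange: its point is then 36 above the brewer's point. Point: on its axis, 25 above the rim; z up.
- tea_tin_mid (a point): Round tea tin, dark blue with a brass-coloured top 14 high; 48 across, 60 high. Point: on its axis half-way up (30 above the underside); z up. It goes upright on the floor of the smaller well; hold it by its upper 30.
- nest_well (a point): Larger well of the open bamboo carry box (base 128 by 216, 30 high, fixed): a round hole 72 across, 22 deep in its grey foam insert. Point: centre of the well's floor, 6 above the table, 22 below the foam's top, 24 below the box's edge; z up; y along the box's long side; the smaller well lies 108 away towards -y.
- tin_well (a point): Smaller well of the same box, for the tea tin: a round hole 54 across, 22 deep in the foam. Point: centre of the well's floor, 6 above the table; z up; y along the box's long side, towards the larger well. Seated, the tin stands 38 out of the foam.
- used_cup_mid (a point): Bright blue used cup, upright, 42 high, 58 across at the rim, 36 at the foot; stays where it is on the tray. Point: on its axis half-way up (21 above the foot).
- tea_pet_mid (a point): Tea pet, a small bronze-brown toad figure, about 30 across and 31 high, loose on the tray; stays where it is. Point: on its axis, 15 above its underside.
- lid_rest_mid (a point): White waisted porcelain lid rest, 32 across, 28 high, loose on the tray; stays where it is, empty. Point: on its axis half-way up (14 above its underside).

How it is judged:
By the outcome, as a careful person would: the job done as asked, in the order asked, and still so for the second after the job is handed in, with the robot touching nothing.
It also fails if it takes over 131 s, if anything falls off the work surface, if the arm or the gripper's body presses on something with over 40 N, if the wrist force passes 120 N, or if a joint passes its speed limit or range.

## Robot

A 7-joint arm with a two-finger parallel gripper is mounted at the origin on the work surface. World frame = base frame: x ahead of the robot, y to its left, z up, the work surface at z = 0. Lengths are in m, angles in rad, forces in N, time in s.
With the tool pointing down it reaches from about 0.4 to 0.85 m from the base axis. Payload 10.4 kg.
Tool frame: the origin (TCP) lies between the finger pads; the fingertips stand 11 mm ahead of it and the grasp point (between the pads) lies 8 mm behind it (env.tips_ahead is the z of the fingertips in the tool frame, in m); z points along the fingers, y is the line along which they close (so a half turn about z gives the same grasp; the last joint's range is limited). The gripper opens to 85 mm and grips with 20 to 120 N. Pads are 22 mm wide; open, the fingers measure 114 mm over their backs; the gripper's body (76 mm by 85 mm) begins 54 mm behind the grasp point. The pads swing forward as they close: fully open they stand 13 mm farther back than shut.
Start: joints at [1.212, 0.332, -0.065, 1.46, 0.022, 1.35, -0.088], TCP at [0.206, -0.59, 0.242] pointing down, gripper open.
Joint ranges: [-2.6, 2.6], [-0.5, 2.12], [-1.47, 1.34], [0.16, 2.42], [-1.27, 4.41], [0.06, 2.06], [-2.6, 2.6]. Speed limits (rad/s): [2.22, 2.22, 2.79, 2.79, 3.14, 3.14, 3.14].

## Interface

Orientations are given as a unit quaternion [w, x, y, z].
In Python, from bench import env gives the robot as it stands. The module is installed in compiled form; this text tells all that it offers.
- The arm moves only by the tool step_arm, never from a script. Its argument "series" is a list that holds one entry, the list of rows, each a list of 6 numbers: the shift along the tool's x, y, z each as a share of 0.2 m, from -1 to 1, then the turn, a rotation vector about the tool's x, y, z each as a share of pi rad, from -1 to 1. In form: [[[tx, ty, tz, wx, wy, wz], ...]]. A call has 1 to 20 rows; each row is the pose to reach, as a shift and turn from the pose commanded when the call began, along the tool's axes at that moment, turning the shorter way round; what a row does not reach only later rows make up. A row lasts 1/8 s, in which the tool goes at most 62.5 mm and 10.7 degrees, less where a joint would pass 70% of its speed; a pose out of reach is approached as far as the arm can. A call with a number of a shift or a turn outside -1 to 1 is refused whole. A call with a gripper value outside its range is refused whole. "claw" is the closure, from -1 (fully open) to 1 (shut), set as the call begins (left out, the last holds). The fingers move at their own pace and stop on an object; "squeeze" is the grip in N (left out, the last holds). Time passes only in rows, so rows that repeat a pose let the fingers close. It gives the time, the measured TCP pose, the force, the opening and the grip force at its end, in the units of the state.
- env.read_state(): the state, without advancing time (a new reading comes with each control period).
- env.grab_frame(name): name is "side" or "top" or "wrist"; returns the picture (400x640x3 uint8, blue, green, red); there is no depth.
- env.camera_params(name): a dict with "intrinsics" (3x3 intrinsics, pixels), "camera_from_world" (4x4, takes a point from world to camera coordinates). Camera axes: x right, y down, z forward; pixel columns grow to the right and rows downward; lengths in m; the calibration is good to about 2 mm. A picture is of the moment at which its call begins: read the wrist's pose just before it. camera_params takes no time and is no camera call; for the wrist camera it gives the pose at the moment of the call.
- env.close_job(): hands the job in; it is judged then, once.
The state is a dict: "time_s": time; "joint_positions": joint angles; "dq": joint speeds; "effort": joint torques, N m; "eef_pos": TCP position; "ee_rot": TCP orientation; "ft_force": force on the tool from outside, world axes, zero at the start; "wrist_torque": the same for the moment, N m; "grip_width": opening from 0.0 (shut) to 1.0 (fully open); "grip_force": force on a finger pad.
Only numpy, scipy, OpenCV 4.12 (cv2) and the standard library are available. Lean on these libraries where they do the work, as an engineer would, in place of code of your own. Each camera call takes 0.05 s, during which the arm holds its last target. There are 200 camera calls.

## Working session

There is one attempt and no reset: what is moved stays moved. The work goes in short steps, Python scripts to look and compute and a tool call to move; the robot and the scene stay as the last step left them, time stands still between calls to the robot, and variables do not carry over. Pictures are saved under pics/ and viewed, at most 16 in all, crops included, and the job is handed in when it is done.

Besides the shell and the picture viewer there is one more tool, called by a JSON object that holds its "api" and its "payload". step_arm: Moves the arm, as the interface text tells. Its arguments: {"type":"object","properties":{"series":{"type":"array"},"claw":{"type":"number"},"squeeze":{"type":"number"}},"required":["series"]}

```bash
mkdir -p pics
cat > h.py <<'E'
import numpy as np, cv2
from bench import env
def grab(n,f):
    P=env.camera_params(n); im=env.grab_frame(n); cv2.imwrite('pics/'+f+'.png',im); return im,P
def ray(P,u,v,z):
    K=np.array(P['intrinsics']);T=np.array(P['camera_from_world']);R,t=T[:3,:3],T[:3,3]
    d=R.T@np.linalg.solve(K,[u,v,1]);c=-R.T@t
    return c+d*(z-c[2])/d[2]
def proj(P,p):
    K=np.array(P['intrinsics']);T=np.array(P['camera_from_world'])
    q=K@(T[:3,:3]@np.array(p)+T[:3,3]);return q[:2]/q[2]
E
python3 - <<'E'
from h import *
s=env.read_state()
for k,v in s.items(): print(k,np.round(v,4))
print(env.tips_ahead)
for n in ('top','side','wrist'):
    im,P=grab(n,n+'0');T=np.array(P['camera_from_world']);print(n,(-T[:3,:3].T@T[:3,3]).round(3),T[:3,:3].round(2).tolist(),np.array(P['intrinsics']).round(1).tolist())
E
```

```text
time_s 0.0
joint_positions [ 1.2124  0.3329 -0.0647  1.461   0.0216  1.3499 -0.0885]
dq [ 0.0011  0.0012 -0.0002 -0.0003 -0.0006  0.001   0.0003]
effort [ 3.00000e-04 -6.25444e+01  4.92000e-02 -3.91604e+01  1.62000e-02
  1.00000e-02  0.00000e+00]
eef_pos [ 0.2058 -0.5897  0.2415]
ee_rot [-7.000e-04  9.859e-01  1.671e-01 -2.000e-04]
ft_force [-0.3128 -0.3768  0.3284]
wrist_torque [-0.0441  0.0374  0.023 ]
grip_force 0.0
grip_width 1.0013
0.011
top [ 0.362 -0.026  1.173] [[-0.0, -1.0, -0.03], [-0.99, 0.0, -0.12], [0.12, 0.03, -0.99]] [[509.0, 0.0, 313.8], [0.0, 509.0, 206.2], [0.0, 0.0, 1.0]]
side [0.325 0.639 0.591] [[-0.97, -0.25, -0.01], [-0.15, 0.59, -0.8], [0.21, -0.77, -0.61]] [[440.9, 0.0, 318.7], [0.0, 440.9, 193.7], [0.0, 0.0, 1.0]]
wrist [ 0.268 -0.568  0.372] [[0.33, -0.94, -0.0], [-0.91, -0.32, 0.26], [-0.25, -0.08, -0.97]] [[328.0, 0.0, 328.8], [0.0, 328.0, 205.4], [0.0, 0.0, 1.0]]
```

View pics/top0.png

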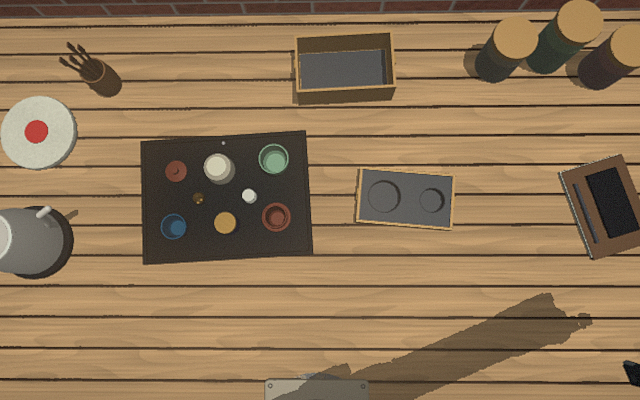

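View pics/side0.png

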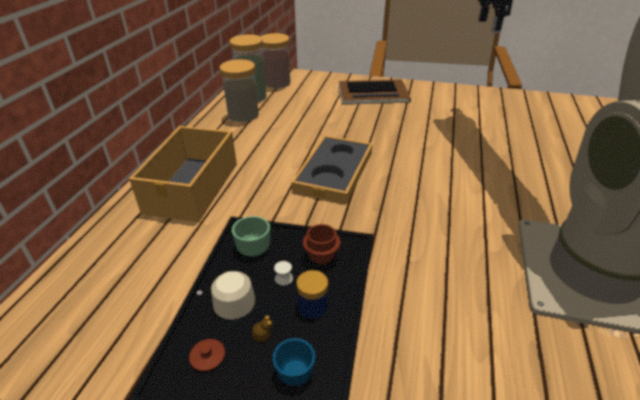

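The top view shows the lid (176,171), white cup (219,168), green cup (273,158), brewer (276,216), tin (225,223), used cup (173,227), pet (198,198), rest (249,196) and the wells (383,196) and (431,200). The side view shows the same layout, with the tin at (312,293) and the brewer at (321,244).

Run:
```python
from h import *
im=cv2.imread('pics/top0.png');P=env.camera_params('top');hsv=cv2.cvtColor(im,cv2.COLOR_BGR2HSV)
pts=dict(lid=(176,171,.0225,),white=(219,168,.062),green=(273,158,.062),brewer=(276,216,.072),tin=(225,223,.072),used=(173,227,.054),pet=(198,198,.03),rest=(249,196,.04),nest=(383,196,.028),tinw=(431,200,.028))
for n,(u,v,z) in pts.items(): print(n,ray(P,u,v,z).round(3),hsv[v,u],hsv[v,u+8],hsv[v,u-12])
for c in [(142,141),(306,131),(312,255),(145,264)]: print('tray',ray(P,*c,.018).round(3))
for c in [(358,168),(454,176),(451,229),(357,220)]: print('box',ray(P,*c,.03).round(3))
```

```text
lid [0.583 0.324 0.022] [  6 134 120] [  7 132 122] [30 27 47]
white [0.581 0.215 0.062] [ 28  36 205] [ 23  46 168] [ 27  42 200]
green [0.603 0.095 0.062] [ 60  47 164] [ 61  47 163] [45 50 72]
brewer [0.472 0.086 0.072] [  8 129 125] [  9 129  79] [  7 130 124]
tin [0.457 0.198 0.072] [ 19 140 169] [ 18 141 173] [120   7  37]
used [0.45  0.317 0.054] [100 107 110] [100 116 103] [102 104  98]
pet [0.518 0.269 0.03 ] [ 17 132  83] [17 35 51] [17 34 53]
rest [0.521 0.151 0.04 ] [ 27  24 203] [35 24 65] [15 21 48]
nest [ 0.521 -0.152  0.028] [10  8 94] [35 15 99] [17 19 96]
tinw [ 0.511 -0.259  0.028] [20  8 90] [30  3 93] [20  9 84]
tray [0.655 0.408 0.018]
tray [0.676 0.023 0.018]
tray [0.389 0.009 0.018]
tray [0.369 0.39  0.018]
box [ 0.585 -0.096  0.03 ]
box [ 0.566 -0.312  0.03 ]
box [ 0.446 -0.302  0.03 ]
box [ 0.467 -0.092  0.03 ]
```

{"api": "step_arm", "payload": {"series": [[[0.95, -0.5, -0.45, 0, 0, -0.393], [0.95, -0.5, -0.45, 0, 0, -0.393], [0.95, -0.5, -0.45, 0, 0, -0.393], [0.95, -0.5, -0.45, 0, 0, -0.393], [0.95, -0.5, -0.45, 0, 0, -0.393], [0.95, -0.5, -0.45, 0, 0, -0.393], [0.95, -0.5, -0.45, 0, 0, -0.393], [0.95, -0.5, -0.45, 0, 0, -0.393]]], "claw": -1, "squeeze": 30}}

```text
time_s: 1.15
eef_pos: [0.3523, -0.433, 0.3321]
ee_rot: [-0.0, 0.708, 0.707, 0.0]
ft_force: [-0.4, 0.2, -0.0]
grip_width: 1.002
grip_force: 0.0
```

{"api": "step_arm", "payload": {"series": [[[0.9, 0.8, 0, 0, 0, 0], [0.9, 0.8, 0, 0, 0, 0], [0.9, 0.8, 0, 0, 0, 0], [0.9, 0.8, 0, 0, 0, 0], [0.9, 0.8, 0, 0, 0, 0], [0.9, 0.8, 0, 0, 0, 0], [0.9, 0.8, 0, 0, 0, 0]]]}}

```text
time_s: 2.02
eef_pos: [0.5117, -0.2546, 0.3323]
ee_rot: [0.0, 0.708, 0.706, -0.0]
ft_force: [-0.1, -1.0, 0.3]
grip_width: 0.998
grip_force: 0.0
```

Run:
```python
from h import *
im,P=grab('wrist','w_box');np.savez('pics/w_box.npz',**P)
for p in [(.521,-.152,.028),(.511,-.259,.028)]: print(proj(P,p).round(0))
print(env.read_state()['dq'].round(3))
```

```text
[336.  87.]
[328. 172.]
[ 0.002  0.    -0.007 -0.    -0.001 -0.     0.002]
```

View pics/w_box.png

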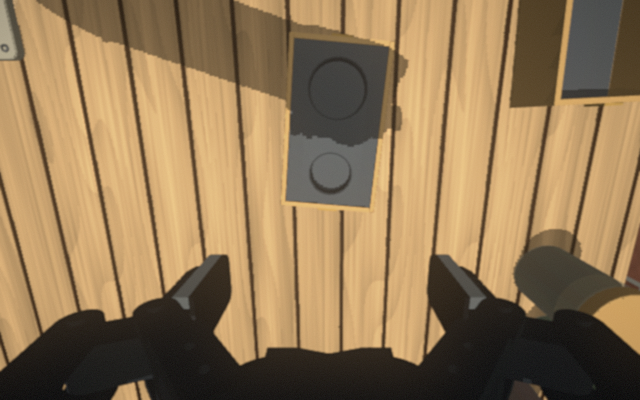

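{"api": "step_arm", "payload": {"series": [[[0.95, 0, -0.1, 0, 0, 0], [0.95, 0, -0.1, 0, 0, 0], [0.95, 0, -0.1, 0, 0, 0], [0.95, 0, -0.1, 0, 0, 0]]]}}

```text
time_s: 2.58
eef_pos: [0.5125, -0.0585, 0.3536]
ee_rot: [0.001, 0.705, 0.709, 0.001]
ft_force: [1.0, -0.9, -0.0]
grip_width: 0.999
grip_force: 0.0
```

{"api": "step_arm", "payload": {"series": [[[0.95, 0, 0, 0, 0, 0], [0.95, 0, 0, 0, 0, 0], [0.95, 0, 0, 0, 0, 0], [0.95, 0, 0, 0, 0, 0], [0.95, 0, 0, 0, 0, 0], [0.95, 0, 0, 0, 0, 0]]]}}

```text
time_s: 3.32
eef_pos: [0.5131, 0.1247, 0.3521]
ee_rot: [0.0, 0.708, 0.706, -0.0]
ft_force: [0.3, -0.7, 0.3]
grip_width: 0.999
grip_force: 0.0
```

Run:
```python
from h import *
im,P=grab('wrist','w_tray');np.savez('pics/w_tray.npz',**P)
print(env.read_state()['dq'].round(3))
```

```text
[-0.003 -0.002 -0.007 -0.001 -0.002 -0.001 -0.001]
```

View pics/w_tray.png

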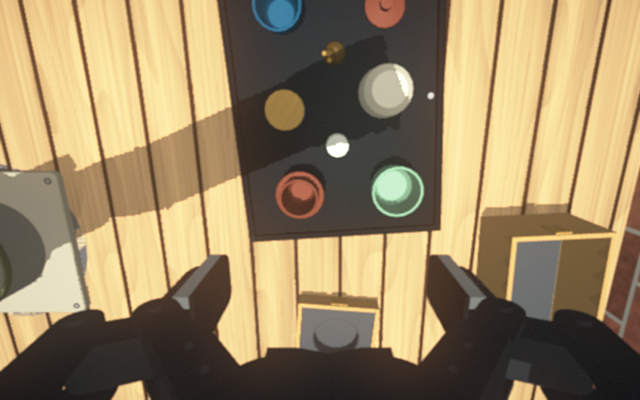

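The box view shows the nest well at (338,88), radius about 29, and the tin well at (330,172), radius about 20. The tray view shows the tin top (285,110), white cup (386,91), brewer (300,195), green cup (397,190), lid (385,8, partly cut off), rest (337,145) and pet (333,53).

```bash
cat > m.py <<'E'
from h import *
def blob(im,lo,hi,uv,rad=45,k=3):
    h=cv2.cvtColor(im,cv2.COLOR_BGR2HSV);m=cv2.inRange(h,np.array(lo),np.array(hi))
    z=np.zeros_like(m);cv2.circle(z,tuple(map(int,uv)),rad,255,-1);m&=z
    m=cv2.morphologyEx(m,cv2.MORPH_CLOSE,np.ones((k,k)))
    c=max(cv2.findContours(m,cv2.RETR_EXTERNAL,cv2.CHAIN_APPROX_NONE)[0],key=cv2.contourArea)
    return cv2.convexHull(c)[:,0].astype(float)
def circ(P,hull,z):
    X=np.array([ray(P,u,v,z)[:2] for u,v in hull])
    A=np.c_[2*X,np.ones(len(X))];s=np.linalg.lstsq(A,(X**2).sum(1),rcond=None)[0]
    r=np.sqrt(s[2]+s[:2]@s[:2]);e=np.hypot(*(X-s[:2]).T)-r
    return s[:2],2*r,e.std()
E
python3 - <<'E'
from m import *
W=dict(green=((45,25,50),(90,255,255),(397,190),.062),brewer=((0,70,30),(14,255,255),(300,195),.053),tin=((14,90,60),(25,255,255),(285,110),.072),white=((15,8,90),(40,80,255),(386,91),.012),rest=((0,0,120),(180,60,255),(337,145),.04),lid=((0,70,40),(14,255,255),(385,8),.0225))
T=dict(green=(273,158),brewer=(276,216),tin=(225,223),white=(219,168),rest=(249,196),lid=(176,171))
iw=cv2.imread('pics/w_tray.png');it=cv2.imread('pics/top0.png');Pw=dict(np.load('pics/w_tray.npz'));Pt=env.camera_params('top')
for n,(lo,hi,uv,z) in W.items():
  for im,P,c,r in((iw,Pw,uv,36),(it,Pt,T[n],24)):
    h=blob(im,lo,hi,c,r);p,d,e=circ(P,h,z)
    print(n,p.round(4),'d %.1f e %.1f'%(d*1e3,e*1e3))
    if n=='white':
      cam=-P['camera_from_world'][:3,:3].T@P['camera_from_world'][:3,3]
      X=np.array([ray(P,u,v,z)[:2] for u,v in h]);q=p-cam[:2];q/=np.hypot(*q);t=np.array([-q[1],q[0]])
      a=(X@q).min()+.034;b=((X@t).min()+(X@t).max())/2;print('  near-edge',(a*q+b*t).round(4),np.ptp(X@t).round(4))
ib=cv2.imread('pics/w_box.png');Pb=dict(np.load('pics/w_box.npz'))
g=cv2.cvtColor(ib,cv2.COLOR_BGR2GRAY)
for (u,v,r) in((338,88,29),(330,172,20)):
  # radial darkest-edge points
  pts=[]
  for a in np.linspace(0,2*np.pi,72,endpoint=False):
    rr=np.arange(r-5,r+6,.25);prof=cv2.remap(cv2.GaussianBlur(g,(3,3),0),(u+rr*np.cos(a)).astype('f4')[None],(v+rr*np.sin(a)).astype('f4')[None],1)[0].astype(float)
    k=np.argmin(prof); k2=k+np.argmax(np.diff(prof)[k:k+8]) if k<len(prof)-2 else k
    pts.append((u+rr[k2]*np.cos(a),v+rr[k2]*np.sin(a)))
  pts=np.array(pts)
  for _ in range(3):
    X=np.array([ray(Pb,*q,.028)[:2] for q in pts]);p,d,e=circ(Pb,pts,.028);R=abs(np.hypot(*(X-p).T)-d/2);pts=pts[R<max(.0015,1.5*e)]
  print('well',p.round(4),d*1e3,e*1e3,len(pts))
h=cv2.cvtColor(ib,cv2.COLOR_BGR2HSV)
for c in [(292,35),(392,46),(372,209),(283,204)]: print('boxcorner',ray(Pb,*c,.03)[:2].round(4))
E
```

```text
green [0.6015 0.0976] d 71.8 e 1.3
green [0.602  0.0942] d 69.6 e 0.8
brewer [0.4739 0.0898] d 68.3 e 0.3
brewer [0.4725 0.0885] d 66.6 e 0.3
tin [0.4596 0.1993] d 49.4 e 0.2
tin [0.4587 0.1981] d 49.0 e 0.4
white [0.5916 0.2252] d 73.3 e 1.3
  near-edge [0.5876 0.2236] 0.0686
white [0.5909 0.2272] d 72.1 e 1.9
  near-edge [0.5884 0.2243] 0.0645
rest [0.5247 0.1542] d 31.2 e 0.2
rest [0.5218 0.1519] d 31.8 e 0.7
lid [0.5835 0.3253] d 52.4 e 0.1
lid [0.5915 0.3358] d 83.6 e 3.3
well [ 0.5229 -0.1547] 72.8668933962714 0.44991327867798775 72
well [ 0.5138 -0.2595] 54.80079086145677 0.4474484324638862 69
boxcorner [ 0.4684 -0.0933]
boxcorner [ 0.5888 -0.1058]
boxcorner [ 0.5709 -0.3101]
boxcorner [ 0.4493 -0.3026]
```

{"api": "step_arm", "payload": {"series": [[[-0.145, 0.445, 0.5, 0, 0, 0], [-0.145, 0.445, 0.98, 0, 0, 0], [-0.145, 0.445, 0.98, 0, 0, 0], [-0.145, 0.445, 0.98, 0, 0, 0], [-0.145, 0.445, 0.98, 0, 0, 0], [-0.145, 0.445, 0.98, 0, 0, 0]]]}}

```text
time_s: 4.12
eef_pos: [0.6021, 0.0978, 0.1581]
ee_rot: [0.001, 0.707, 0.707, 0.001]
ft_force: [-0.2, 0.2, 0.0]
grip_width: 1.0
grip_force: 0.0
```

Run:
```python
from h import *
s=env.read_state();im,P=grab('wrist','w_g');np.savez('pics/w_g.npz',**P)
print(s['eef_pos'].round(4),proj(P,(.602,.0955,.062)),proj(P,(.588,.224,.062)))
```

```text
[0.6021 0.0978 0.1581] [327.58170226 215.25486234] [304.62636388  16.29360963]
```

View pics/w_g.png

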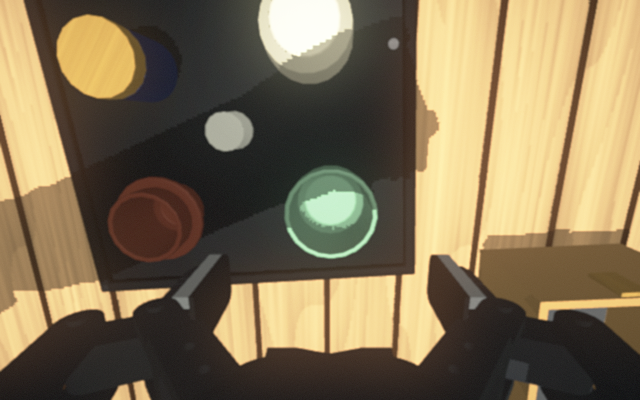

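The green rim is centred at about (331,213), against a predicted (328,215), so the cup is at (.604, .0968). The fingers straddle it with no neighbour close by.

{"api": "step_arm", "payload": {"series": [[[0, 0.01, 0.2, 0, 0, 0], [0, 0.01, 0.4, 0, 0, 0], [0, 0.01, 0.535, 0, 0, 0], [0, 0.01, 0.535, 0, 0, 0], [0, 0.01, 0.535, 0, 0, 0]]]}}

```text
time_s: 4.8
eef_pos: [0.6048, 0.0982, 0.0517]
ee_rot: [0.001, 0.707, 0.707, 0.001]
ft_force: [0.3, 1.0, -0.1]
grip_width: 1.004
grip_force: 0.0
```

{"api": "step_arm", "payload": {"series": [[[0, 0, 0, 0, 0, 0], [0, 0, 0, 0, 0, 0], [0, 0, 0, 0, 0, 0], [0, 0, 0, 0, 0, 0], [0, 0, 0, 0, 0, 0]]], "claw": 1, "squeeze": 30}}

```text
time_s: 5.42
eef_pos: [0.6046, 0.098, 0.0517]
ee_rot: [0.001, 0.707, 0.707, 0.001]
ft_force: [-3.6, -0.9, 11.7]
grip_width: 0.769
grip_force: 31.0
```

{"api": "step_arm", "payload": {"series": [[[0, 0, -0.15, 0, 0, 0], [0, 0, -0.4, 0, 0, 0], [-0.2, -0.1, -0.5, 0, 0, 0], [-0.45, -0.2, -0.5, 0, 0, 0], [-0.7, -0.3, -0.5, 0, 0, 0], [-0.95, -0.4, -0.5, 0, 0, 0], [-0.95, -0.4, -0.5, 0, 0, 0]]]}}

```text
time_s: 6.3
eef_pos: [0.5222, -0.0972, 0.1499]
ee_rot: [0.001, 0.71, 0.704, -0.001]
ft_force: [-0.5, 0.3, -0.7]
grip_width: 0.771
grip_force: 34.0
```

{"api": "step_arm", "payload": {"series": [[[-0.2, 0, 0, 0, 0, 0], [-0.3, 0, 0, 0, 0, 0], [-0.3, 0, 0, 0, 0, 0], [-0.3, 0, 0, 0, 0, 0], [-0.3, 0, 0, 0, 0, 0]]]}}

```text
time_s: 6.92
eef_pos: [0.5238, -0.1506, 0.1494]
ee_rot: [-0.0, 0.707, 0.708, 0.0]
ft_force: [0.1, 0.8, -1.4]
grip_width: 0.768
grip_force: 34.0
```

Run:
```python
from h import *
s=env.read_state();im,P=grab('wrist','w_n1');np.savez('pics/w_n1.npz',**P)
print(s['eef_pos'].round(4),s['grip_width'],proj(P,(.5228,-.1558,.028)),proj(P,(.5138,-.2605,.028)))
```

```text
[ 0.5238 -0.1506  0.1494] 0.7677448724314657 [326.81824925 209.59206293] [316.53633712 324.23801776]
```

View pics/w_n1.png

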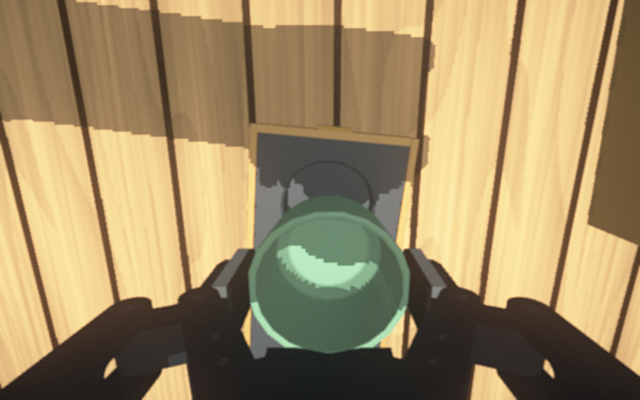

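The held cup's rim is at about (329,281). The nest well's upper arc is visible, with its top at v≈161 and its sides at u≈285 and 374. I'll measure the two relative to each other.

```bash
cat >> m.py <<'E'
from scipy.optimize import least_squares
def arc(im,P,p0,r,z,a0,a1,show=True):
    "upper-arc: strongest dark line/edge near predicted circle; fit centre with known radius"
    g=cv2.GaussianBlur(cv2.cvtColor(im,cv2.COLOR_BGR2GRAY),(3,3),0).astype('f4');X=[]
    for a in np.radians(np.arange(a0,a1,3)):
        rr=np.arange(r-.006,r+.006,.0003)
        q=np.array([proj(P,(p0[0]+s*np.cos(a),p0[1]+s*np.sin(a),z)) for s in rr]).astype('f4')
        pr=cv2.remap(g,q[None,:,0],q[None,:,1],1)[0];k=np.argmax(np.diff(pr));X.append(p0+rr[k]*np.array([np.cos(a),np.sin(a)]))
    X=np.array(X);f=least_squares(lambda c:np.hypot(*(X-c).T)-r,p0,loss='soft_l1',f_scale=.0005)
    return f.x,np.median(abs(f.fun))
E
python3 - <<'E'
from m import *
im=cv2.imread('pics/w_n1.png');P=dict(np.load('pics/w_n1.npz'))
print(arc(im,P,np.array([.5248,-.1531]),.036,.028,20,160))
ib=cv2.imread('pics/w_box.png');Pb=dict(np.load('pics/w_box.npz'))
print(arc(ib,Pb,np.array([.5229,-.1547]),.036,.028,0,360),arc(ib,Pb,np.array([.5138,-.2595]),.027,.028,0,360))
for px in [(329,281),(329,211),(329,352),(249,281),(410,281)]: print(ray(P,*px,.1604)[:2].round(4))
im=cv2.imread('pics/top0.png');P=env.camera_params('top')
print(arc(im,P,np.array([.5229,-.1547]),.036,.028,0,360),arc(im,P,np.array([.5138,-.2595]),.027,.028,0,360))
E
```

```text
(array([ 0.52355585, -0.15194023]), np.float64(0.0002511013447933849))
(array([ 0.52277786, -0.15479114]), np.float64(0.0013461431155409771)) (array([ 0.5136783 , -0.26013491]), np.float64(0.0011956496716699575))
[ 0.5246 -0.1484]
[ 0.5245 -0.1192]
[ 0.5246 -0.1818]
[ 0.4925 -0.1485]
[ 0.557  -0.1483]
(array([ 0.5213673 , -0.15347748]), np.float64(0.0018301690449094646)) (array([ 0.51199589, -0.26025705]), np.float64(0.0016287458334455582))
```

{"api": "step_arm", "payload": {"series": [[[-0.01, -0.005, 0.2, 0, 0, 0], [-0.01, -0.005, 0.35, 0, 0, 0], [-0.01, -0.005, 0.42, 0, 0, 0], [-0.01, -0.005, 0.46, 0, 0, 0], [-0.01, -0.005, 0.49, 0, 0, 0], [-0.01, -0.005, 0.505, 0, 0, 0], [-0.01, -0.005, 0.505, 0, 0, 0]]]}}

```text
time_s: 7.85
eef_pos: [0.5227, -0.1542, 0.0486]
ee_rot: [0.0, 0.707, 0.707, 0.0]
ft_force: [0.6, -0.5, -0.7]
grip_width: 0.769
grip_force: 34.0
```

{"api": "step_arm", "payload": {"series": [[[0, 0, 0.005, 0, 0, 0], [0, 0, 0.01, 0, 0, 0], [0, 0, 0.014, 0, 0, 0], [0, 0, 0.014, 0, 0, 0]]]}}

```text
time_s: 8.35
eef_pos: [0.5226, -0.1542, 0.0458]
ee_rot: [0.0, 0.707, 0.707, -0.0]
ft_force: [-2.3, 0.4, 4.7]
grip_width: 0.767
grip_force: 34.4
```

{"api": "step_arm", "payload": {"series": [[[0, 0, 0, 0, 0, 0], [0, 0, 0, 0, 0, 0], [0, 0, 0, 0, 0, 0], [0, 0, 0, 0, 0, 0]]], "claw": -1}}

```text
time_s: 8.85
eef_pos: [0.5225, -0.1541, 0.0455]
ee_rot: [0.0, 0.707, 0.707, -0.0]
ft_force: [0.8, -0.8, -0.0]
grip_width: 1.003
grip_force: 0.0
```

{"api": "step_arm", "payload": {"series": [[[0, 0, -0.2, 0, 0, 0], [0, 0, -0.5, 0, 0, 0], [0, 0, -0.8, 0, 0, 0], [0, 0, -0.8, 0, 0, 0], [0, 0, -0.8, 0, 0, 0]]]}}

```text
time_s: 9.48
eef_pos: [0.5222, -0.1542, 0.2051]
ee_rot: [-0.0, 0.707, 0.707, -0.0]
ft_force: [0.1, 1.0, 0.2]
grip_width: 1.003
grip_force: 0.0
```

Run:
```python
from m import *
s=env.read_state();im,P=grab('wrist','w_n2');np.savez('pics/w_n2.npz',**P)
p=(.5226,-.1545,.056);uv=proj(P,p);print(s['eef_pos'].round(4),uv)
h=blob(im,(45,25,40),(90,255,255),uv,80);print(circ(P,h,.056))
print(ray(P,*(h.max(0)+h.min(0))/2,.056),h.min(0),h.max(0))
```

```text
[ 0.5222 -0.1542  0.2051] [328.67407005 195.54244886]
(array([ 0.52291353, -0.15602163]), np.float64(0.0686919936176069), np.float64(0.0002913527298041103))
[ 0.52244778 -0.15446189  0.056     ] [290. 157.] [367. 234.]
```

View pics/w_n2.png

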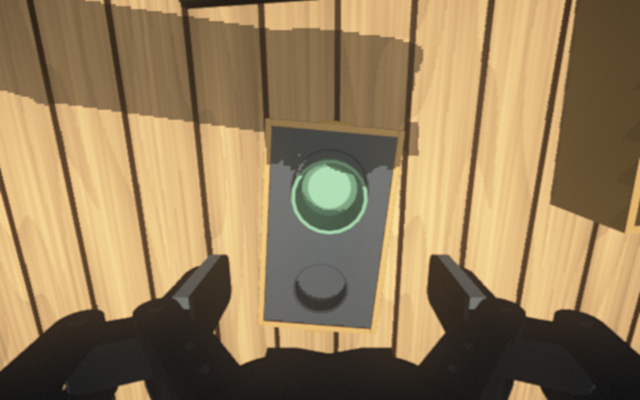

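The green cup stands in the nest well. Its rim is centred at (329,196), fits 68.7 mm across at the seated height, and the tin well is at (320,287). Next is the brewer.

Run:
```python
from m import *
im=cv2.imread('pics/w_g.png');P=dict(np.load('pics/w_g.npz'))
h=blob(im,(0,60,20),(14,255,255),(157,220),60,5);print('brewer',circ(P,h,.053))
print('tin',circ(P,blob(im,(14,60,60),(30,255,255),(100,57),55,5),.072))
im=cv2.imread('pics/w_n2.png');P=dict(np.load('pics/w_n2.npz'))
print('tinwell',arc(im,P,np.array([.5137,-.2600]),.027,.028,0,360))
```

```text
brewer (array([0.46814277, 0.087007  ]), np.float64(0.08210908317194446), np.float64(0.003433678180405265))
tin (array([0.46003055, 0.19517413]), np.float64(0.05898845271983173), np.float64(0.0010577885939742984))
tinwell (array([ 0.51396646, -0.25898904]), np.float64(0.0006043419468781102))
```

{"api": "step_arm", "payload": {"series": [[[0.3, -0.1, 0, 0, 0, 0], [0.6, -0.2, 0, 0, 0, 0], [0.9, -0.24, 0, 0, 0, 0], [1, -0.24, 0, 0, 0, 0], [1, -0.24, 0, 0, 0, 0]]]}}

```text
time_s: 10.15
eef_pos: [0.4738, 0.0472, 0.2045]
ee_rot: [-0.001, 0.706, 0.708, -0.001]
ft_force: [-0.3, -0.9, 0.5]
grip_width: 1.001
grip_force: 0.0
```

Run:
```python
from m import *
s=env.read_state();im,P=grab('wrist','w_b');np.savez('pics/w_b.npz',**P)
print(s['eef_pos'].round(4))
uv=proj(P,(.474,.089,.06));h=blob(im,(0,60,20),(14,255,255),uv,75,5);print('brewer',uv,circ(P,h,.053),h.min(0),h.max(0))
uv=proj(P,(.46,.199,.072));h=blob(im,(14,60,60),(30,255,255),uv,60,5);print('tin',uv,circ(P,h,.072),h.min(0),h.max(0))
```

```text
[0.4738 0.0472 0.2045]
brewer [328.87892644 147.44814634] (array([0.45621607, 0.08870573]), np.float64(0.08974032700525116), np.float64(0.004950464741093654)) [253. 106.] [367. 185.]
tin [309.50705746  -8.77530318] (array([0.45117144, 0.20718306]), np.float64(0.07543413358317505), np.float64(0.0015842840437642284)) [250.   0.] [344.  33.]
```

Run:
```python
from m import *
im=cv2.imread('pics/w_b.png');P=dict(np.load('pics/w_b.npz'))
uv=proj(P,(.474,.089,.06));
for hi in (9,11,14):
  h=blob(im,(0,90,40),(hi,255,255),uv,44,5);print('brewer',circ(P,h,.053),h.min(0),h.max(0))
cv2.imwrite('pics/w_bc.png',cv2.resize(im[60:230,220:440],None,fx=2.5,fy=2.5))
```

```text
brewer (array([0.47366523, 0.08918637]), np.float64(0.0655964560734552), np.float64(0.00015593381830031447)) [290. 106.] [367. 184.]
brewer (array([0.47366281, 0.08918476]), np.float64(0.06559965610354869), np.float64(0.00015623859056998333)) [290. 106.] [367. 184.]
brewer (array([0.47366281, 0.08918476]), np.float64(0.06559965610354869), np.float64(0.00015623859056998333)) [290. 106.] [367. 184.]
```

View pics/w_bc.png

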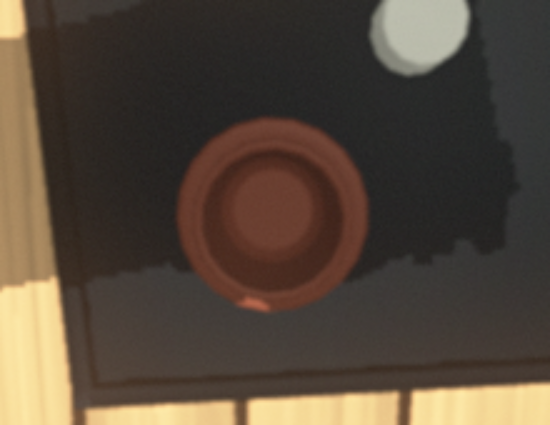

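Brewer confirmed at (.4737, .0892), fitting 65.6 mm across against 66 for the flange.

{"api": "step_arm", "payload": {"series": [[[0.215, 0, 0.1, 0, 0, 0], [0.215, 0, 0.35, 0, 0, 0], [0.215, 0, 0.55, 0, 0, 0], [0.215, 0, 0.65, 0, 0, 0], [0.215, 0, 0.69, 0, 0, 0], [0.215, 0, 0.69, 0, 0, 0]]]}}

```text
time_s: 10.95
eef_pos: [0.4746, 0.088, 0.0672]
ee_rot: [-0.0, 0.708, 0.707, -0.0]
ft_force: [0.0, -0.5, -0.9]
grip_width: 1.002
grip_force: 0.0
```

{"api": "step_arm", "payload": {"series": [[[0, 0, 0, 0, 0, 0], [0, 0, 0, 0, 0, 0], [0, 0, 0, 0, 0, 0], [0, 0, 0, 0, 0, 0], [0, 0, 0, 0, 0, 0]]], "claw": 1, "squeeze": 30}}

```text
time_s: 11.58
eef_pos: [0.475, 0.0889, 0.0685]
ee_rot: [0.001, 0.707, 0.707, 0.0]
ft_force: [-3.9, -0.2, 8.7]
grip_width: 0.591
grip_force: 29.7
```

{"api": "step_arm", "payload": {"series": [[[0, 0, -0.15, 0, 0, 0], [0, 0, -0.35, 0, 0, 0], [-0.2, 0.1, -0.47, 0, 0, 0], [-0.45, 0.2, -0.47, 0, 0, 0], [-0.7, 0.24, -0.47, 0, 0, 0], [-0.95, 0.24, -0.47, 0, 0, 0], [-0.95, 0.24, -0.47, 0, 0, 0]]]}}

```text
time_s: 12.45
eef_pos: [0.5221, -0.106, 0.1614]
ee_rot: [0.0, 0.71, 0.705, -0.001]
ft_force: [0.2, 0.0, -0.3]
grip_width: 0.588
grip_force: 31.9
```

{"api": "step_arm", "payload": {"series": [[[-0.15, 0, 0, 0, 0, 0], [-0.27, 0, 0, 0, 0, 0], [-0.27, 0, 0, 0, 0, 0], [-0.27, 0, 0, 0, 0, 0], [-0.27, 0, 0, 0, 0, 0]]]}}

```text
time_s: 13.08
eef_pos: [0.5227, -0.1538, 0.1617]
ee_rot: [0.0, 0.707, 0.708, 0.0]
ft_force: [0.3, -0.3, -1.2]
grip_width: 0.589
grip_force: 31.9
```

Run:
```python
from h import *
s=env.read_state();print(s['eef_pos'].round(4),s['ft_force'].round(1));im,P=grab('wrist','w_b2');np.savez('pics/w_b2.npz',**P)
cv2.imwrite('pics/w_b2c.png',cv2.resize(im[90:370,200:460],None,fx=2,fy=2))
print(proj(P,(.5228,-.1555,.056)))
```

```text
[ 0.5227 -0.1538  0.1617] [ 0.3 -0.3 -1.2]
[328.09518248 210.78334619]
```

View pics/w_b2c.png

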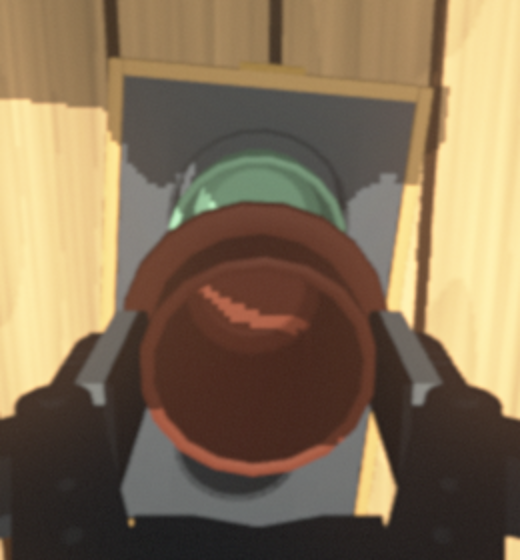

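The brewer is held level by its collar above the green cup, in line with it.

{"api": "step_arm", "payload": {"series": [[[0, 0, 0.15, 0, 0, 0], [0, 0, 0.28, 0, 0, 0], [0, 0, 0.35, 0, 0, 0], [0, 0, 0.39, 0, 0, 0], [0, 0, 0.41, 0, 0, 0], [0, 0, 0.41, 0, 0, 0]]]}}

```text
time_s: 13.88
eef_pos: [0.5228, -0.1552, 0.0799]
ee_rot: [0.0, 0.707, 0.707, 0.0]
ft_force: [-0.2, 0.5, -0.8]
grip_width: 0.592
grip_force: 31.9
```

{"api": "step_arm", "payload": {"series": [[[0, 0, 0.007, 0, 0, 0], [0, 0, 0.014, 0, 0, 0], [0, 0, 0.02, 0, 0, 0], [0, 0, 0.02, 0, 0, 0]]]}}

```text
time_s: 14.38
eef_pos: [0.5239, -0.1552, 0.0769]
ee_rot: [0.001, 0.707, 0.707, 0.001]
ft_force: [-0.3, 1.2, 8.6]
grip_width: 0.585
grip_force: 32.5
```

{"api": "step_arm", "payload": {"series": [[[0, 0, 0, 0, 0, 0], [0, 0, 0, 0, 0, 0], [0, 0, 0, 0, 0, 0], [0, 0, 0, 0, 0, 0]]], "claw": -1}}

```text
time_s: 14.88
eef_pos: [0.5224, -0.1552, 0.0754]
ee_rot: [-0.0, 0.707, 0.707, -0.0]
ft_force: [0.2, 1.1, 0.1]
grip_width: 1.001
grip_force: 0.0
```

{"api": "step_arm", "payload": {"series": [[[0, 0, -0.2, 0, 0, 0], [0, 0, -0.45, 0, 0, 0], [0, 0, -0.65, 0, 0, 0], [0, 0, -0.65, 0, 0, 0], [0, 0, -0.65, 0, 0, 0]]]}}

```text
time_s: 15.5
eef_pos: [0.5221, -0.1552, 0.2048]
ee_rot: [-0.0, 0.707, 0.707, -0.0]
ft_force: [-0.1, -0.6, -1.1]
grip_width: 1.001
grip_force: 0.0
```

Run:
```python
from m import *
s=env.read_state();im,P=grab('wrist','w_n3');np.savez('pics/w_n3.npz',**P)
uv=proj(P,(.523,-.1553,.061));print(s['eef_pos'].round(4),uv)
h=blob(im,(0,90,40),(14,255,255),uv,46,5);print('flange',circ(P,h,.061),h.min(0),h.max(0))
```

```text
[ 0.5221 -0.1552  0.2048] [329.32467336 196.82723375]
flange (array([ 0.52260826, -0.15404152]), np.float64(0.0640881518882773), np.float64(0.00018913798416377644)) [292. 158.] [366. 231.]
```

{"api": "step_arm", "payload": {"series": [[[0.3, 0.1, 0, 0, 0, 0], [0.6, 0.2, 0, 0, 0, 0], [0.9, 0.3, 0, 0, 0, 0], [1, 0.3, 0, 0, 0, 0], [1, 0.3, 0, 0, 0, 0]]]}}

```text
time_s: 16.18
eef_pos: [0.5818, 0.0472, 0.2041]
ee_rot: [-0.001, 0.706, 0.708, -0.0]
ft_force: [-0.5, -1.0, -0.6]
grip_width: 1.002
grip_force: 0.0
```

{"api": "step_arm", "payload": {"series": [[[0.3, 0, 0, 0, 0, 0], [0.6, 0, 0, 0, 0, 0], [0.9, 0, 0, 0, 0, 0], [1, 0, 0, 0, 0, 0], [1, 0, 0, 0, 0, 0], [1, 0, 0, 0, 0, 0]]]}}

```text
time_s: 16.92
eef_pos: [0.5833, 0.2422, 0.2048]
ee_rot: [0.0, 0.708, 0.706, -0.001]
ft_force: [-0.5, 0.5, -0.5]
grip_width: 1.002
grip_force: 0.0
```

Run:
```python
from m import *
s=env.read_state();im,P=grab('wrist','w_l');np.savez('pics/w_l.npz',**P)
uv=proj(P,(.5835,.3253,.0225));print(s['eef_pos'].round(4),uv)
h=blob(im,(0,90,40),(14,255,255),uv,46,5);print('lid',circ(P,h,.0225),h.min(0),h.max(0))
cv2.imwrite('pics/w_ls.png',im)
```

```text
[0.5833 0.2422 0.2048] [328.19447067  97.20113228]
lid (array([0.58445287, 0.32592698]), np.float64(0.050590113248587885), np.float64(0.000132016865559258)) [301.  67.] [357. 125.]
```

View pics/w_ls.png

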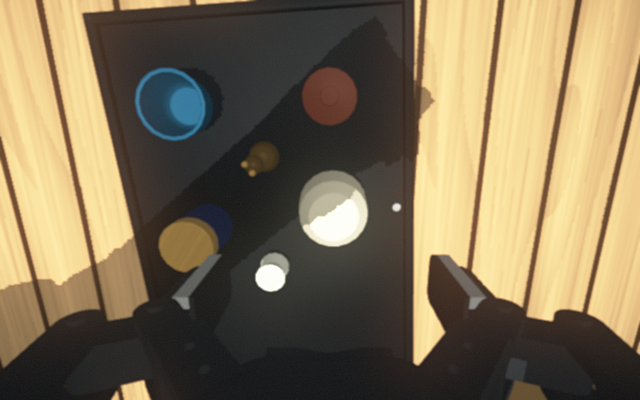

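The lid is at (329,97), fitting (.5845, .3259), with the knob visible. The white cup (334,208), the tin (188,243) and the others haven't moved.

{"api": "step_arm", "payload": {"series": [[[0.405, 0.005, 0.2, 0, 0, 0], [0.405, 0.005, 0.45, 0, 0, 0], [0.405, 0.005, 0.65, 0, 0, 0], [0.405, 0.005, 0.78, 0, 0, 0], [0.405, 0.005, 0.84, 0, 0, 0], [0.405, 0.005, 0.84, 0, 0, 0], [0.405, 0.005, 0.84, 0, 0, 0]]]}}

```text
time_s: 17.85
eef_pos: [0.5846, 0.3259, 0.039]
ee_rot: [0.0, 0.707, 0.707, 0.001]
ft_force: [0.1, 0.9, -0.0]
grip_width: 1.001
grip_force: 0.0
```

{"api": "step_arm", "payload": {"series": [[[0, 0, 0, 0, 0, 0], [0, 0, 0, 0, 0, 0], [0, 0, 0, 0, 0, 0], [0, 0, 0, 0, 0, 0], [0, 0, 0, 0, 0, 0], [0, 0, 0, 0, 0, 0], [0, 0, 0, 0, 0, 0], [0, 0, 0, 0, 0, 0]]], "claw": 1, "squeeze": 25}}

```text
time_s: 18.85
eef_pos: [0.5837, 0.3259, 0.0376]
ee_rot: [0.0, 0.707, 0.707, 0.0]
ft_force: [-0.9, -0.8, 4.5]
grip_width: 0.171
grip_force: 24.5
```

{"api": "step_arm", "payload": {"series": [[[0, 0, -0.15, 0, 0, 0], [0, 0, -0.4, 0, 0, 0], [-0.15, 0, -0.6, 0, 0, 0], [-0.4, -0.1, -0.6, 0, 0, 0], [-0.65, -0.2, -0.6, 0, 0, 0], [-0.9, -0.3, -0.6, 0, 0, 0], [-1, -0.3, -0.6, 0, 0, 0]]]}}

```text
time_s: 19.73
eef_pos: [0.5226, 0.1223, 0.1571]
ee_rot: [0.001, 0.708, 0.706, -0.001]
ft_force: [0.7, -0.2, -0.5]
grip_width: 0.169
grip_force: 24.6
```

{"api": "step_arm", "payload": {"series": [[[-0.25, 0, 0, 0, 0, 0], [-0.5, 0, 0, 0, 0, 0], [-0.75, 0, 0, 0, 0, 0], [-1, 0, 0, 0, 0, 0], [-1, 0, 0, 0, 0, 0]]]}}

```text
time_s: 20.35
eef_pos: [0.523, -0.0789, 0.157]
ee_rot: [0.0, 0.71, 0.705, -0.001]
ft_force: [0.3, 0.7, -0.5]
grip_width: 0.171
grip_force: 24.6
```

{"api": "step_arm", "payload": {"series": [[[-0.2, 0, 0, 0, 0, 0], [-0.4, 0, 0, 0, 0, 0], [-0.4, 0, 0, 0, 0, 0], [-0.4, 0, 0, 0, 0, 0], [-0.4, 0, 0, 0, 0, 0], [-0.4, 0, 0, 0, 0, 0]]]}}

```text
time_s: 21.1
eef_pos: [0.5237, -0.1531, 0.1576]
ee_rot: [0.0, 0.707, 0.708, 0.0]
ft_force: [-0.1, 0.3, -0.1]
grip_width: 0.165
grip_force: 24.6
```

Run:
```python
from h import *
s=env.read_state();print(s['eef_pos'].round(4),s['ft_force'].round(1),s['grip_width']);im,P=grab('wrist','w_l2');np.savez('pics/w_l2.npz',**P)
cv2.imwrite('pics/w_l2c.png',cv2.resize(im[90:370,200:460],None,fx=2,fy=2))
print(proj(P,(.5228,-.1548,.08)))
```

```text
[ 0.5237 -0.1531  0.1576] [-0.1  0.3 -0.1] 0.16482054541898647
[326.53215325 222.31147275]
```

View pics/w_l2c.png

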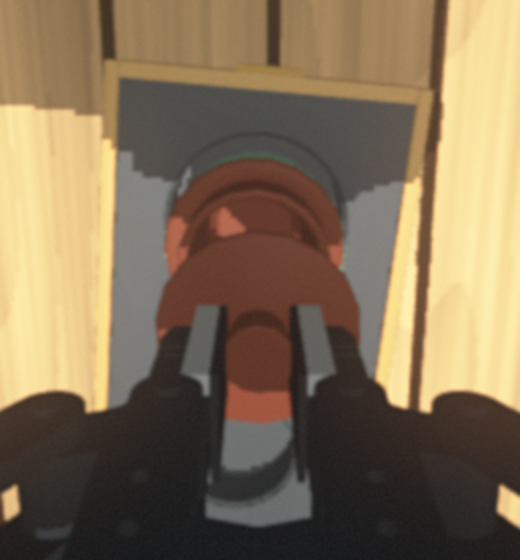

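The lid hangs level by its knob over the brewer's mouth, centred on it.

{"api": "step_arm", "payload": {"series": [[[-0.003, 0, 0.1, 0, 0, 0], [-0.003, 0, 0.18, 0, 0, 0], [-0.003, 0, 0.23, 0, 0, 0], [-0.003, 0, 0.26, 0, 0, 0], [-0.003, 0, 0.275, 0, 0, 0], [-0.003, 0, 0.275, 0, 0, 0]]]}}

```text
time_s: 21.9
eef_pos: [0.5236, -0.1548, 0.1026]
ee_rot: [0.0, 0.707, 0.707, 0.0]
ft_force: [0.4, 0.2, -0.4]
grip_width: 0.169
grip_force: 24.6
```

{"api": "step_arm", "payload": {"series": [[[0, 0, 0.007, 0, 0, 0], [0, 0, 0.014, 0, 0, 0], [0, 0, 0.02, 0, 0, 0], [0, 0, 0.02, 0, 0, 0]]]}}

```text
time_s: 22.4
eef_pos: [0.5243, -0.1549, 0.0998]
ee_rot: [0.001, 0.707, 0.707, 0.0]
ft_force: [-2.9, 0.4, 10.9]
grip_width: 0.164
grip_force: 25.5
```

{"api": "step_arm", "payload": {"series": [[[0, 0, -0.01, 0, 0, 0], [0, 0, -0.01, 0, 0, 0], [0, 0, -0.01, 0, 0, 0], [0, 0, -0.01, 0, 0, 0], [0, 0, -0.01, 0, 0, 0]]], "claw": -1}}

```text
time_s: 23.02
eef_pos: [0.5235, -0.1547, 0.1004]
ee_rot: [-0.0, 0.707, 0.707, -0.0]
ft_force: [0.0, 0.3, 0.0]
grip_width: 0.996
grip_force: 0.0
```

{"api": "step_arm", "payload": {"series": [[[0, 0, -0.2, 0, 0, 0], [0, 0, -0.4, 0, 0, 0], [0, 0, -0.53, 0, 0, 0], [0, 0, -0.53, 0, 0, 0], [0, 0, -0.53, 0, 0, 0]]]}}

```text
time_s: 23.65
eef_pos: [0.5231, -0.1548, 0.2057]
ee_rot: [-0.0, 0.707, 0.707, -0.0]
ft_force: [0.9, 0.1, 0.2]
grip_width: 1.003
grip_force: 0.0
```

Run:
```python
from m import *
s=env.read_state();im,P=grab('wrist','w_n4');np.savez('pics/w_n4.npz',**P)
print(s['eef_pos'].round(4),proj(P,(.5236,-.1548,.0845)))
cv2.imwrite('pics/w_n4c.png',cv2.resize(im[120:280,230:430],None,fx=3,fy=3))
```

```text
[ 0.5231 -0.1548  0.2057] [328.7951052  203.38271467]
```

View pics/w_n4c.png

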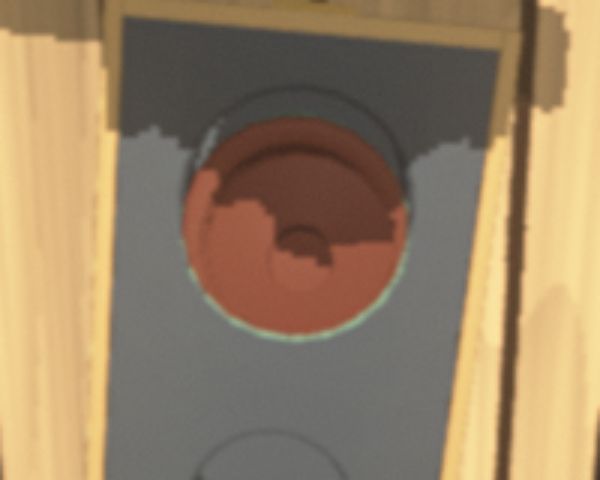

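{"api": "step_arm", "payload": {"series": [[[0.3, 0.1, 0, 0, 0, 0], [0.6, 0.2, 0, 0, 0, 0], [0.9, 0.32, 0, 0, 0, 0], [1, 0.32, 0, 0, 0, 0], [1, 0.32, 0, 0, 0, 0]]]}}

```text
time_s: 24.32
eef_pos: [0.5869, 0.0479, 0.2054]
ee_rot: [-0.001, 0.706, 0.709, -0.0]
ft_force: [0.2, -0.3, -0.1]
grip_width: 0.999
grip_force: 0.0
```

{"api": "step_arm", "payload": {"series": [[[0.3, 0, 0, 0, 0, 0], [0.55, 0, 0, 0, 0, 0], [0.55, 0, 0, 0, 0, 0], [0.55, 0, 0, 0, 0, 0], [0.55, 0, 0, 0, 0, 0]]]}}

```text
time_s: 24.95
eef_pos: [0.5881, 0.1528, 0.2061]
ee_rot: [0.0, 0.708, 0.706, -0.001]
ft_force: [-0.4, -0.7, -0.3]
grip_width: 1.002
grip_force: 0.0
```

Run:
```python
from m import *
s=env.read_state();im,P=grab('wrist','w_w');np.savez('pics/w_w.npz',**P);print(s['eef_pos'].round(4))
for im,P in ((im,P),(cv2.imread('pics/w_ls.png'),dict(np.load('pics/w_l.npz')))):
  uv=proj(P,(.588,.224,.03));h=blob(im,(12,8,70),(45,90,255),uv,60,5);p,d,e=circ(P,h,.012);print('white',uv,p,d,e,h.min(0),h.max(0))
  T=np.array(P['camera_from_world']);cam=(-T[:3,:3].T@T[:3,3])
  X=np.array([ray(P,u,v,.012)[:2] for u,v in h]);q=p-cam[:2];o=np.hypot(*q);q/=o;t=np.array([-q[1],q[0]])
  a=(X@q).min()+.034;b=((X@t).min()+(X@t).max())/2;print('  near-edge',(a*q+b*t).round(4),np.ptp(X@t).round(4),'off',o.round(3),cam.round(3))
```

```text
[0.5881 0.1528 0.2061]
white [327.96289114 110.96174203] [0.58743208 0.22394437] 0.07165195109397711 8.752333751475072e-05 [290.  71.] [365. 149.]
  near-edge [0.5879 0.2224] 0.0718 off 0.006 [0.589 0.218 0.336]
white [333.18844607 207.1912765 ] [0.59986889 0.21209904] 0.1036587618292684 0.0029534060711610905 [298. 165.] [393. 261.]
  near-edge [0.5975 0.2253] 0.1005 off 0.097 [0.584 0.308 0.335]
```

The lid sits concentric in the brewer (disc around (299,225) in the crop), with the green rim showing evenly around the flange. The camera is almost straight above the white cup, which is at (.5878, .2235).

{"api": "step_arm", "payload": {"series": [[[0.34, 0, 0.2, 0, 0, 0], [0.34, 0, 0.45, 0, 0, 0], [0.34, 0, 0.65, 0, 0, 0], [0.34, 0, 0.8, 0, 0, 0], [0.34, 0, 0.87, 0, 0, 0], [0.34, 0, 0.87, 0, 0, 0], [0.34, 0, 0.87, 0, 0, 0]]]}}

```text
time_s: 25.88
eef_pos: [0.5885, 0.2234, 0.034]
ee_rot: [0.0, 0.707, 0.707, 0.001]
ft_force: [0.4, 0.5, -0.5]
grip_width: 0.998
grip_force: 0.0
```

{"api": "step_arm", "payload": {"series": [[[0, 0, 0, 0, 0, 0], [0, 0, 0, 0, 0, 0], [0, 0, 0, 0, 0, 0], [0, 0, 0, 0, 0, 0], [0, 0, 0, 0, 0, 0]]], "claw": 1, "squeeze": 30}}

```text
time_s: 26.5
eef_pos: [0.5883, 0.2234, 0.0342]
ee_rot: [0.001, 0.707, 0.707, 0.001]
ft_force: [-2.4, -1.1, 9.6]
grip_width: 0.742
grip_force: 31.4
```

{"api": "step_arm", "payload": {"series": [[[0, 0, -0.15, 0, 0, 0], [0, 0, -0.4, 0, 0, 0], [0, 0, -0.65, 0, 0, 0], [-0.2, -0.1, -0.75, 0, 0, 0], [-0.4, -0.2, -0.75, 0, 0, 0], [-0.65, -0.325, -0.75, 0, 0, 0], [-0.9, -0.325, -0.75, 0, 0, 0], [-0.9, -0.325, -0.75, 0, 0, 0]]]}}

```text
time_s: 27.5
eef_pos: [0.5227, 0.0384, 0.1829]
ee_rot: [0.001, 0.71, 0.705, -0.001]
ft_force: [-0.6, 0.7, -1.4]
grip_width: 0.745
grip_force: 34.0
```

{"api": "step_arm", "payload": {"series": [[[-0.25, 0, 0, 0, 0, 0], [-0.5, 0, 0, 0, 0, 0], [-0.75, 0, 0, 0, 0, 0], [-0.95, 0, 0, 0, 0, 0], [-0.992, 0, 0, 0, 0, 0], [-0.992, 0, 0, 0, 0, 0], [-0.992, 0, 0, 0, 0, 0], [-0.992, 0, 0, 0, 0, 0]]]}}

```text
time_s: 28.5
eef_pos: [0.5227, -0.1538, 0.1827]
ee_rot: [0.0, 0.707, 0.708, 0.0]
ft_force: [-0.4, -0.4, -2.1]
grip_width: 0.746
grip_force: 34.0
```

Run:
```python
from h import *
s=env.read_state();print(s['eef_pos'].round(4),s['ft_force'].round(1),s['grip_width']);im,P=grab('wrist','w_w2');np.savez('pics/w_w2.npz',**P)
im2,P2=grab('side','s_w2')
u,v=proj(P2,(.523,-.155,.12)).astype(int);print(u,v)
cv2.imwrite('pics/w_w2c.png',np.hstack([cv2.resize(im[90:370,200:460],(400,430)),cv2.resize(im2[max(v-60,0):v+60,u-55:u+55],(394,430))]))
```

```text
[ 0.5227 -0.1538  0.1827] [-0.4 -0.4 -2.1] 0.7461402914654163
326 136
```

View pics/w_w2c.png

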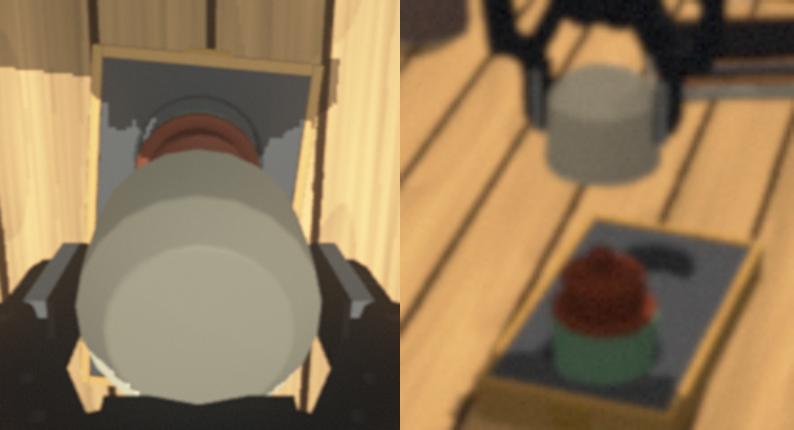

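The white cup is held level, mouth down, in line with the stack. The side crop shows brewer and lid seated upright on the green cup.

{"api": "step_arm", "payload": {"series": [[[-0.003, 0, 0.1, 0, 0, 0], [-0.003, 0, 0.18, 0, 0, 0], [-0.003, 0, 0.23, 0, 0, 0], [-0.003, 0, 0.28, 0, 0, 0], [-0.003, 0, 0.33, 0, 0, 0], [-0.003, 0, 0.38, 0, 0, 0], [-0.003, 0, 0.43, 0, 0, 0], [-0.003, 0, 0.465, 0, 0, 0], [-0.003, 0, 0.48, 0, 0, 0], [-0.003, 0, 0.48, 0, 0, 0]]]}}

```text
time_s: 29.85
eef_pos: [0.5225, -0.1557, 0.0865]
ee_rot: [-0.0, 0.707, 0.707, -0.0]
ft_force: [-0.6, 0.0, -0.9]
grip_width: 0.746
grip_force: 34.0
```

{"api": "step_arm", "payload": {"series": [[[0, 0, 0.007, 0, 0, 0], [0, 0, 0.014, 0, 0, 0], [0, 0, 0.02, 0, 0, 0], [0, 0, 0.02, 0, 0, 0]]]}}

```text
time_s: 30.35
eef_pos: [0.5229, -0.1559, 0.0834]
ee_rot: [0.0, 0.707, 0.707, -0.0]
ft_force: [-2.8, 0.2, 8.7]
grip_width: 0.744
grip_force: 35.0
```

Contact came at the expected height (.0834 against .0832). Release, back off and fetch the tin.

{"api": "step_arm", "payload": {"series": [[[0, 0, 0, 0, 0, 0], [0, 0, 0, 0, 0, 0], [0, 0, 0, 0, 0, 0], [0, 0, 0, 0, 0, 0]]], "claw": -1}}

```text
time_s: 30.85
eef_pos: [0.5225, -0.1557, 0.0824]
ee_rot: [-0.0, 0.707, 0.707, -0.0]
ft_force: [0.2, 0.2, -0.2]
grip_width: 0.995
grip_force: 0.0
```

{"api": "step_arm", "payload": {"series": [[[0, 0, -0.2, 0, 0, 0], [0, 0, -0.4, 0, 0, 0], [0, 0, -0.61, 0, 0, 0], [0, 0, -0.61, 0, 0, 0], [0, 0, -0.61, 0, 0, 0]]]}}

```text
time_s: 31.48
eef_pos: [0.5222, -0.1558, 0.204]
ee_rot: [-0.0, 0.707, 0.707, -0.0]
ft_force: [-0.2, -0.5, 0.7]
grip_width: 1.002
grip_force: 0.0
```

{"api": "step_arm", "payload": {"series": [[[0.3, -0.1, 0, 0, 0, 0], [0.6, -0.2, 0, 0, 0, 0], [0.9, -0.315, 0, 0, 0, 0], [1, -0.315, 0, 0, 0, 0], [1, -0.315, 0, 0, 0, 0]]]}}

```text
time_s: 32.1
eef_pos: [0.4588, 0.0458, 0.2037]
ee_rot: [-0.0, 0.706, 0.708, -0.0]
ft_force: [0.3, -0.5, -0.2]
grip_width: 0.996
grip_force: 0.0
```

{"api": "step_arm", "payload": {"series": [[[0.3, 0, 0, 0, 0, 0], [0.45, 0, 0, 0, 0, 0], [0.45, 0, 0, 0, 0, 0], [0.45, 0, 0, 0, 0, 0], [0.45, 0, 0, 0, 0, 0], [0.45, 0, 0, 0, 0, 0]]]}}

```text
time_s: 32.85
eef_pos: [0.4598, 0.1333, 0.2044]
ee_rot: [0.0, 0.708, 0.706, -0.0]
ft_force: [-0.1, -0.7, -0.4]
grip_width: 1.002
grip_force: 0.0
```

Run:
```python
from m import *
s=env.read_state();im,P=grab('wrist','w_t');np.savez('pics/w_t.npz',**P);print(s['eef_pos'].round(4))
for S in (60,90,110):
  uv=proj(P,(.46,.1985,.072));h=blob(im,(12,S,50),(32,255,255),uv,42,5);print('tin',uv,circ(P,h,.072),h.min(0),h.max(0))
cv2.imwrite('pics/w_tc.png',im[20:220,200:460])
```

```text
[0.4598 0.1333 0.2044]
tin [328.21315072 118.07327301] (array([0.45976447, 0.19919488]), np.float64(0.048863338578757735), np.float64(0.00012566657031095482)) [296.  84.] [359. 148.]
tin [328.21315072 118.07327301] (array([0.45976805, 0.19921214]), np.float64(0.04838071095088009), np.float64(0.0001328346468838629)) [297.  84.] [359. 148.]
tin [328.21315072 118.07327301] (array([0.4597403 , 0.19919813]), np.float64(0.04790532819443221), np.float64(0.0001054592221983686)) [297.  85.] [359. 148.]
```

View pics/w_tc.png

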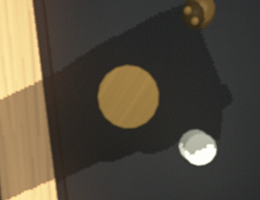

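Tin top at crop (128,96), fitting (.4597, .1992), 48.4 mm across against 48.

{"api": "step_arm", "payload": {"series": [[[0.325, 0, 0.15, 0, 0, 0], [0.325, 0, 0.4, 0, 0, 0], [0.325, 0, 0.6, 0, 0, 0], [0.325, 0, 0.7, 0, 0, 0], [0.325, 0, 0.74, 0, 0, 0], [0.325, 0, 0.74, 0, 0, 0], [0.325, 0, 0.74, 0, 0, 0]]]}}

```text
time_s: 33.78
eef_pos: [0.4605, 0.1995, 0.0578]
ee_rot: [0.001, 0.707, 0.707, 0.001]
ft_force: [0.1, -0.1, -0.2]
grip_width: 1.003
grip_force: 0.0
```

{"api": "step_arm", "payload": {"series": [[[0, 0, 0, 0, 0, 0], [0, 0, 0, 0, 0, 0], [0, 0, 0, 0, 0, 0], [0, 0, 0, 0, 0, 0], [0, 0, 0, 0, 0, 0], [0, 0, 0, 0, 0, 0]]], "claw": 1, "squeeze": 35}}

```text
time_s: 34.52
eef_pos: [0.4599, 0.1994, 0.057]
ee_rot: [0.0, 0.707, 0.707, 0.0]
ft_force: [-0.4, -1.7, 6.2]
grip_width: 0.548
grip_force: 35.1
```

{"api": "step_arm", "payload": {"series": [[[0, 0, -0.15, 0, 0, 0], [0, 0, -0.4, 0, 0, 0], [0, 0, -0.65, 0, 0, 0], [-0.2, 0.1, -0.85, 0, 0, 0], [-0.45, 0.2, -0.85, 0, 0, 0], [-0.7, 0.27, -0.85, 0, 0, 0], [-0.9, 0.27, -0.85, 0, 0, 0], [-0.9, 0.27, -0.85, 0, 0, 0]]]}}

```text
time_s: 35.52
eef_pos: [0.5136, 0.0155, 0.2261]
ee_rot: [0.0, 0.709, 0.705, -0.001]
ft_force: [-0.8, -0.3, -0.7]
grip_width: 0.545
grip_force: 36.6
```

{"api": "step_arm", "payload": {"series": [[[-0.25, 0, 0, 0, 0, 0], [-0.5, 0, 0, 0, 0, 0], [-0.75, 0, 0, 0, 0, 0], [-1, 0, 0, 0, 0, 0], [-1, 0, 0, 0, 0, 0]]]}}

```text
time_s: 36.15
eef_pos: [0.5128, -0.1844, 0.2259]
ee_rot: [-0.0, 0.709, 0.705, -0.0]
ft_force: [-0.4, 1.0, -0.9]
grip_width: 0.55
grip_force: 36.6
```

{"api": "step_arm", "payload": {"series": [[[-0.25, 0, 0, 0, 0, 0], [-0.396, 0, 0, 0, 0, 0], [-0.396, 0, 0.15, 0, 0, 0], [-0.396, 0, 0.28, 0, 0, 0], [-0.396, 0, 0.28, 0, 0, 0], [-0.396, 0, 0.28, 0, 0, 0], [-0.396, 0, 0.28, 0, 0, 0]]]}}

```text
time_s: 37.02
eef_pos: [0.5142, -0.2598, 0.1719]
ee_rot: [0.001, 0.707, 0.707, 0.0]
ft_force: [-0.7, -0.0, -2.0]
grip_width: 0.549
grip_force: 36.5
```

Run:
```python
from m import *
s=env.read_state();print(s['eef_pos'].round(4),s['ft_force'].round(1),s['grip_width'],s['joint_positions'][6]);im,P=grab('wrist','w_t2');np.savez('pics/w_t2.npz',**P)
print(proj(P,(.5137,-.2598,.028)))
for a in ((0,180),(20,160)): print(arc(im,P,np.array([.5137,-.2598]),.027,.028,*a))
h=blob(im,(12,70,50),(32,255,255),proj(P,s['eef_pos']+[0,0,.015]),110,5);print('tintop',circ(P,h,s['eef_pos'][2]+.015))
cv2.imwrite('pics/w_t2s.png',im)
```

```text
[ 0.5142 -0.2598  0.1719] [-0.7 -0.  -2. ] 0.5486858537268227 0.19789821707618493
[327.21983296 196.60460185]
(array([ 0.51378775, -0.25934431]), np.float64(0.000502825332539588))
(array([ 0.51380378, -0.25948386]), np.float64(0.00032931715579549367))
tintop (array([ 0.51392697, -0.2566275 ]), np.float64(0.08291229398733346), np.float64(0.0024308171528192564))
```

View pics/w_t2s.png

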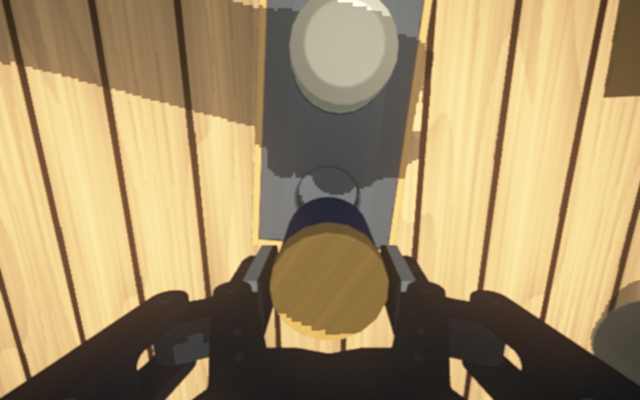

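The tin is held level and lines up with the tin well: arc centre (.5138, -.2594), gripper at (.5142, -.2598). The white cup sits squarely on the stack at (344,47).

{"api": "step_arm", "payload": {"series": [[[0, 0, 0.15, 0, 0, 0], [0, 0, 0.3, 0, 0, 0], [0, 0, 0.4, 0, 0, 0], [0, 0, 0.45, 0, 0, 0], [0, 0, 0.48, 0, 0, 0], [0, 0, 0.48, 0, 0, 0]]]}}

```text
time_s: 37.83
eef_pos: [0.5137, -0.26, 0.0748]
ee_rot: [0.0, 0.707, 0.707, 0.0]
ft_force: [0.6, -0.2, -1.5]
grip_width: 0.546
grip_force: 36.6
```

{"api": "step_arm", "payload": {"series": [[[0, 0, 0.03, 0, 0, 0], [0, 0, 0.06, 0, 0, 0], [0, 0, 0.09, 0, 0, 0], [0, 0, 0.11, 0, 0, 0], [0, 0, 0.11, 0, 0, 0]]]}}

```text
time_s: 38.45
eef_pos: [0.5133, -0.2598, 0.0521]
ee_rot: [-0.0, 0.707, 0.707, -0.0]
ft_force: [1.2, 0.2, -1.0]
grip_width: 0.547
grip_force: 36.6
```

{"api": "step_arm", "payload": {"series": [[[0, 0, 0.007, 0, 0, 0], [0, 0, 0.014, 0, 0, 0], [0, 0, 0.018, 0, 0, 0], [0, 0, 0.018, 0, 0, 0]]]}}

```text
time_s: 38.95
eef_pos: [0.5138, -0.2602, 0.051]
ee_rot: [0.001, 0.707, 0.707, -0.001]
ft_force: [-9.2, 2.9, 19.9]
grip_width: 0.547
grip_force: 38.4
```

{"api": "step_arm", "payload": {"series": [[[0, 0, -0.012, 0, 0, 0], [0, 0, -0.012, 0, 0, 0], [0, 0, -0.012, 0, 0, 0]]]}}

```text
time_s: 39.33
eef_pos: [0.5135, -0.26, 0.0512]
ee_rot: [0.0, 0.707, 0.707, 0.0]
ft_force: [-0.3, -0.5, -0.3]
grip_width: 0.545
grip_force: 36.7
```

{"api": "step_arm", "payload": {"series": [[[0, 0, 0, 0, 0, 0], [0, 0, 0, 0, 0, 0], [0, 0, 0, 0, 0, 0], [0, 0, 0, 0, 0, 0]]], "claw": -1}}

```text
time_s: 39.83
eef_pos: [0.5135, -0.2599, 0.0513]
ee_rot: [0.0, 0.707, 0.707, -0.0]
ft_force: [-0.4, 0.8, 0.3]
grip_width: 1.002
grip_force: 0.0
```

{"api": "step_arm", "payload": {"series": [[[0, 0, -0.2, 0, 0, 0], [0, 0, -0.5, 0, 0, 0], [0, 0, -0.8, 0, 0, 0], [0, 0, -0.95, 0, 0, 0], [0, 0, -0.95, 0, 0, 0], [0, 0, -0.95, 0, 0, 0]]]}}

```text
time_s: 40.58
eef_pos: [0.5131, -0.2599, 0.2405]
ee_rot: [-0.0, 0.707, 0.707, -0.0]
ft_force: [-0.4, -0.2, -0.5]
grip_width: 1.002
grip_force: 0.0
```

Run:
```python
from m import *
im,P=grab('wrist','w_e');i2,P2=grab('side','s_e')
print(proj(P,(.5138,-.2597,.066)),proj(P,(.523,-.1555,.111)))
h=blob(im,(12,80,50),(32,255,255),proj(P,(.5138,-.2597,.066)),36,5);print('tintop',circ(P,h,.066))
for z in (.061,.111): print('side px',z,proj(P2,(.523,-.1555,z)))
cv2.imwrite('pics/e.png',np.hstack([cv2.resize(im[20:300,200:460],(390,420)),cv2.resize(i2[80:400,150:450],(394,420))]))
```

```text
[329.19781037 189.03932783] [341.70182685  62.97597829]
tintop (array([ 0.51319745, -0.25862119]), np.float64(0.048533766855179475), np.float64(0.00022237937485585212))
side px 0.061 [326.50771469 160.14240655]
side px 0.111 [326.49316592 140.45214407]
```

View pics/e.png

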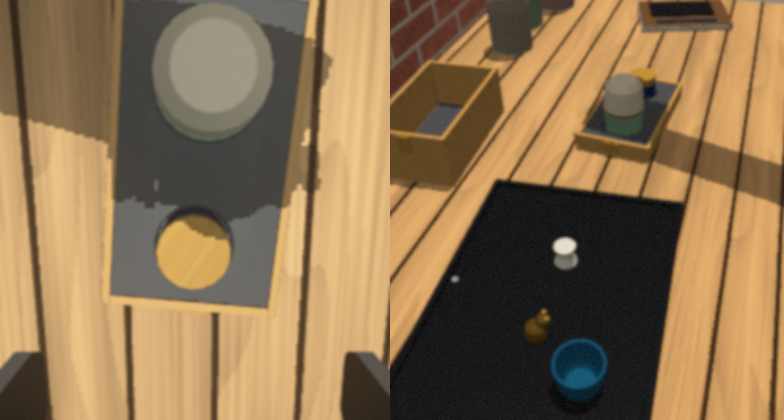

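The stack is upright and closed under the white cup, and the tin is seated (top 48.5 mm across at the seated height). The used cup, pet and rest haven't moved, and the robot is clear, so I'm handing in.

```bash
python3 -c "
from bench import env
print(env.close_job())"
```

```text
the job is handed in; nothing more can be done
None
```

The tea set is packed and the job was handed in at about 41 s: green cup, brewer, lid and inverted white cup nested in the larger well, the tin in the smaller one, and the used cup, tea pet and lid rest left where they were.

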